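Show where the pinch roller goes

TASK

The loose black pinch roller in the parts pocket belongs in the empty roller socket of the cassette mechanism; show me, so that I can fit it. First push the pocket's steel gate fully shut so that the roller cannot roll out, then point down at the roller with the fingertips a couple of centimetres straight above it for two seconds, then point down in the same way at the empty socket, and finish still pointing there. Touch neither the loose parts nor the mechanism, and leave every part lying where it is.

Things in the scene. Friction and masses are not known exactly. Their poses are not given: they have to be found in the camera images.
- pocket: Shallow parts pocket fixed to the bench: aluminium tray 110 (x) by 92 (y) by 18 mm high, walls 3 mm, white floor 2 mm thick, a flat 14 mm screw ear outside each side wall. Its mouth is the whole side at its own -x. Origin: centre of its underside, on the bench; x from mouth to back wall, z up. It lies left or right of the bench's middle, the cassette mechanism on the other side.
- gate (a joint): Swing of the steel gate across the pocket's mouth, rad: 0 = fully shut at its stop, in line with the mouth; grows to 1.7 as it opens outwards, away from the pocket. Starts 0.8 to 1.4. Turns about an upright pin at the pocket's own x = -55, y = +43 mm; counter-clockwise seen from above to shut. Light friction (about 0.4 N at the free end); it stays where it is left.
- gate_hinge (a point): On the gate's hinge pin, 14 mm above the bench; turns with the gate. Its y axis points from the gate's free end to the hinge, its x axis is square to the gate, pointing to the side that faces the pocket's inside when shut. The side to push on is its -x side.
- gate_end (a point): Middle of the gate's free end, 88 mm from the hinge, 14 mm above the bench; same axes as gate_hinge. The gate is a steel strip 2 mm thick, from 4 to 24 mm above the bench, with a small tab up to 30 mm over its last 12 mm.
- roller_center (a point): Centre of the loose pinch roller, to be pointed at first: a black rubber roller 14 mm in diameter and 10 mm wide on a steel axle 3 mm thick and 26 mm long, lying on its side on the pocket's floor. This point is 9 mm above the bench, the roller's top 16 mm. The y axis runs along the axle.
- pulley: Chrome capstan pulley, loose, standing in the pocket with its axis upright, 24 mm in diameter, 16 mm high (18 mm above the bench). Origin: centre of its underside. Not to be touched.
- mech: Auto-reverse cassette mechanism, fixed face up on standoffs: steel plate 140 (y) by 110 mm (x -62 to +48), its top 44 mm above the bench. Origin: on the bench below; z up. The roller arms end at its own x = -46, y = +/-28.5 mm. Tape head at x = -46, y = 0, 14 mm wide; capstan shafts at x = -30, y = +/-28.5; reel spindles at x = -4, y = +/-21: all up to 58 mm above the bench. Not to be touched.
- socket_top (a point): Top centre of the empty roller socket, to be pointed at last: a white round boss 11 mm in diameter and 4 mm high with a small dark hole, on the end of the roller arm that has no roller, 52.5 mm above the bench. It is on either arm.
- fitted_top (a point): Top of the axle of the roller already fitted on the other arm, 66 mm above the bench: the same black roller standing upright, 14 mm in diameter, its rubber from 52.5 to 62.5 mm above the bench. Not to be touched.
- flywheel: Loose brass flywheel lying flat on the bench, 58 mm in diameter, 9 mm thick, with a thin steel shaft standing up from its middle to 43 mm. Origin: centre of its underside. Not to be touched.
- cassette: Loose grey cassette shell lying flat on the bench, 100 (x) by 64 (y) by 12 mm. Origin: centre of its underside. Not to be touched.
- empty_socket: The same white boss as a body; origin at its underside, 4 mm below socket_top.
- fitted_roller: The fitted roller with its boss as a body; origin at the boss's underside, 17.5 mm below fitted_top.
- roller: The loose pinch roller as a body; its origin lies on the rubber's rim, 7 mm from roller_center, and turns with it if it rolls.
Mind the look-alikes: they are no part of the job. There is more than one size of the pocket; the one meant has the size given above.

How it is judged:
On the way, in this order (a step that is already met when the one before it is completed fails the run):
1. the gate is pushed fully shut (value of joint gate below 0.05 rad), for 0.2 s.
2. the fingertips dwell just above the loose pinch roller, pointing down, the gate shut (horizontal distance between the grasp point and roller_center below 0.015 m and height (world z) of the grasp point between 0.038 and 0.076 m and angle between the grasp point's own z axis and vertical above 2.64 rad and value of joint gate below 0.05 rad), for 1.5 s.
At the end, for the whole second after the job is handed in: Gate shut (under 0.05 rad); the TCP stays within 15 mm sideways of the empty socket's centre and 22 to 60 mm above its top, the tool pointing down within 28 degrees (as before it for 1.5 s above the loose roller); roller, pulley, flywheel and cassette at rest within 6 mm of their starts (horizontal distance between the grasp point and socket_top below 0.015 m and height (world z) of the grasp point between 0.0745 and 0.1125 m and angle between the grasp point's own z axis and vertical above 2.64 rad and value of joint gate below 0.05 rad and distance of each of roller_center, pulley, flywheel, cassette from where it was at the start of the episode below 0.006 m and linear speed of each of roller, pulley, flywheel, cassette below 0.02 m/s); the robot touches nothing.
It fails at once if the robot touches a loose part (roller, pulley, flywheel or cassette) (contact force between any of the fingers, the arm and roller above 0.3 N or contact force between any of the fingers, the arm and pulley above 0.3 N or contact force between any of the fingers, the arm and flywheel above 0.3 N or contact force between any of the fingers, the arm and cassette above 0.3 N).
It fails at once if the robot touches the cassette mechanism, its socket or its fitted roller (contact force between any of the fingers, the arm and mech above 0.3 N or contact force between any of the fingers, the arm and empty_socket above 0.3 N or contact force between any of the fingers, the arm and fitted_roller above 0.3 N).
It fails at once if a loose part is lifted, carried or shifted by more than 10 mm (distance of any of roller_center, pulley, flywheel, cassette from where it was at the start of the episode above 0.01 m).
It also fails if it takes over 51 s, if anything falls off the work surface, if the arm or the gripper's body presses on something with over 40 N, if the wrist force passes 120 N, or if a joint passes its speed limit or range.

ROBOT

A 6-joint arm with a two-finger parallel gripper is mounted at the origin on the work surface. World frame = base frame: x ahead of the robot, y to its left, z up, the work surface at z = 0. Lengths are in m, angles in rad, forces in N, time in s.
With the tool pointing down it reaches from about 0.275 to 0.975 m from the base axis. Payload 8.4 kg.
Tool frame: the origin (TCP) lies between the finger pads, 19 mm behind the fingertips; this is the grasp point; z points along the fingers, y is the line along which they close (so a half turn about z gives the same grasp; the last joint's range is limited). The gripper opens to 92 mm and grips with 3 to 60 N. Pads are 20 mm wide; open, the fingers measure 128 mm over their backs; the gripper's body (75 mm by 189 mm) begins 69 mm behind the grasp point.
Start: joints at [1.244, 0.353, 1.633, -0, 1.155, -0.002], TCP at [0.199, 0.592, 0.233] pointing down, gripper open.
Joint ranges: [-2.63, 2.63], [-0.92, 2.1], [0.06, 2.66], [-1.3, 4.44], [0, 2.69], [-3.02, 3.02]. Speed limits (rad/s): [2.22, 2.22, 2.79, 3.14, 3.14, 3.14].

INTERFACE

Orientations are given as a unit quaternion [w, x, y, z].
In Python, from cell import telemetry, vision, job_done gives the robot as it stands.
- The arm moves only by the shell command python3 -m handwheel 'ROWS'. ROWS is JSON, one flat list of numbers, 7 for each row, row after row: the shift along the tool's x, y, z in m, then the turn, a rotation vector about the tool's x, y, z in degrees, then the closure in counts, from 0 (fully open) to 255 (shut). A call has 1 to 12 rows; each row shifts and turns the commanded pose from where the row before left it, along the tool's axes as they then stand; what a row does not reach is not made up. A row lasts 1/12 s, in which the tool goes at most 41.7 mm and 7.16 degrees, less where a joint would pass 70% of its speed; a pose out of reach is approached as far as the arm can. A call with a gripper value outside its range is refused whole. The fingers move at their own pace and stop on an object; the grip force is fixed at half the most. Time passes only in rows, so rows that do not move let the fingers close. It gives the time, the measured TCP pose, the force, the opening and the grip force at its end, in the units of the state.
- telemetry.read_state(): the state, without advancing time (a new reading comes with each control period).
- vision.get_image(name): name is "scene" or "top" or "wrist"; returns the picture (480x640x3 uint8, blue, green, red); there is no depth.
- vision.camera_model(name): a dict with "vertical_fov" (degrees; the focal length in pixels is half the picture's height over the tangent of half this angle, whatever the lens; pixels are square), "cx", "cy" (the principal point, pixels), "R" (3x3) and "t" (3): a world point X has camera coordinates R X + t. Camera axes: x right, y down, z forward; pixel columns grow to the right and rows downward; lengths in m; the calibration is good to about 2 mm. A picture is of the moment at which its call begins: read the wrist's pose just before it. camera_model takes no time and is no camera call; for the wrist camera it gives the pose at the moment of the call.
- job_done(): hands the job in; it is judged then, once.
The state is a dict: "clock": time; "joints": joint angles; "qd": joint speeds; "joint_efforts": joint torques, N m; "tcp_pos": TCP position; "eef_rot": TCP orientation; "contact_force": force on the tool from outside, world axes, zero at the start; "moment": the same for the moment, N m; "grip_width": finger opening in m; "grasp_force": force on a finger pad.
Only numpy, scipy, OpenCV 4.12 (cv2) and the standard library are available. Lean on these libraries where they do the work, as an engineer would, in place of code of your own. Each camera call takes 0.05 s, during which the arm holds its last target. There are 200 camera calls.

## Working session

There is one attempt and no reset: what is moved stays moved. The work goes in short steps, Python scripts to look and compute and a shell command to move; the robot and the scene stay as the last step left them, time stands still between calls to the robot, and variables do not carry over. Pictures are saved under pics/ and viewed, at most 10 in all, crops included, and the job is handed in when it is done.

```bash
mkdir -p pics; cat > h.py <<'E'
import numpy as np, cv2
from cell import telemetry, vision, job_done
def grab(n,f):
    m=vision.camera_model(n); im=vision.get_image(n); cv2.imwrite('pics/'+f,im); return m,im
def ray(m,u,v,z):
    f=240/np.tan(np.radians(m['vertical_fov'])/2); R=np.array(m['R']);t=np.array(m['t'])
    d=R.T@np.array([(u-m['cx'])/f,(v-m['cy'])/f,1]);c=-R.T@t
    return (c+d*(z-c[2])/d[2]).round(4)
E
python3 - <<'E'
from h import *
for n in('top','scene'):
    m,im=grab(n,n+'1.png'); print(n,m)
s=telemetry.read_state();print(s['tcp_pos'],s['eef_rot'],s['clock'])
E
```

```text
top {'vertical_fov': 50.46459221253643, 'cx': 323.1815960678572, 'cy': 237.2365317256363, 'R': array([[ 1.40752039e-01, -9.90044732e-01,  5.39929541e-04],
       [-9.68970278e-01, -1.37867823e-01, -2.05156195e-01],
       [ 2.03188249e-01,  2.83529770e-02, -9.78729096e-01]]), 't': array([-0.13659939,  0.63896895,  0.88604218])}
scene {'vertical_fov': 53.03189933845688, 'cx': 320.75404193845094, 'cy': 235.95738824607272, 'R': array([[-0.87998606,  0.47454635, -0.02074346],
       [ 0.26707188,  0.45819261, -0.84778072],
       [-0.39280675, -0.75157521, -0.52994109]]), 't': array([ 0.5786584 , -0.07241047,  1.37339175])}
[0.1992979  0.59194038 0.23266003] [-1.01115188e-04  1.61673457e-01  9.86844125e-01 -5.96493397e-04] 0.1
```

View pics/top1.png

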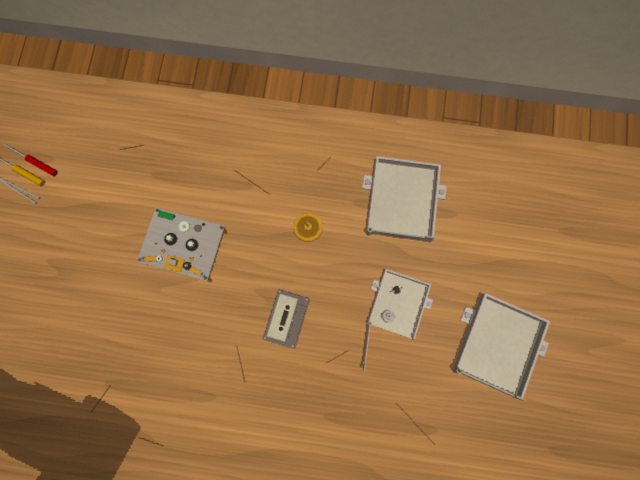

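View pics/scene1.png

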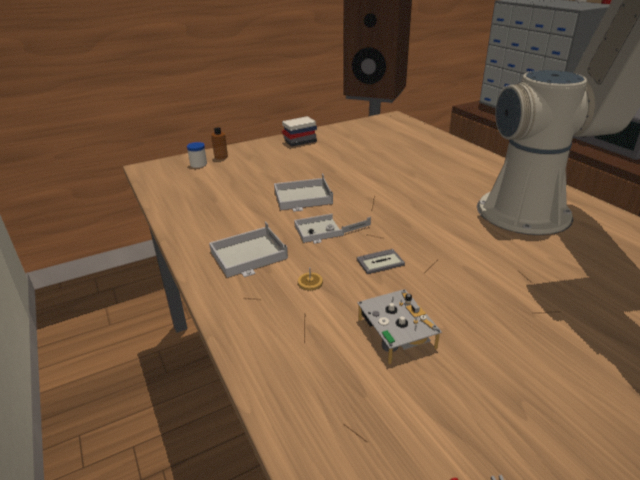

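The top view shows three trays: two large ones at (404,199) and (502,346), and a small one at (400,303). The small one holds the black roller (397,290) and the pulley (388,316), and its gate runs from (370,322) to (364,369). The mechanism is at (182,245), with the roller arms at (157,259) and (188,266). I'll check both in one enlarged crop.

```bash
python3 - <<'E'
from h import *
im=cv2.imread('pics/top1.png')
a=cv2.resize(im[260:380,350:440],None,fx=4.4,fy=4.4,interpolation=cv2.INTER_CUBIC)
b=cv2.resize(im[195:291,130:230],None,fx=4,fy=4,interpolation=cv2.INTER_CUBIC)
c=np.zeros((528,800,3),np.uint8);c[:528,:396]=a;c[:384,400:800]=b
cv2.imwrite('pics/c1.png',c)
E
```

```text
(no output)
```

View pics/c1.png

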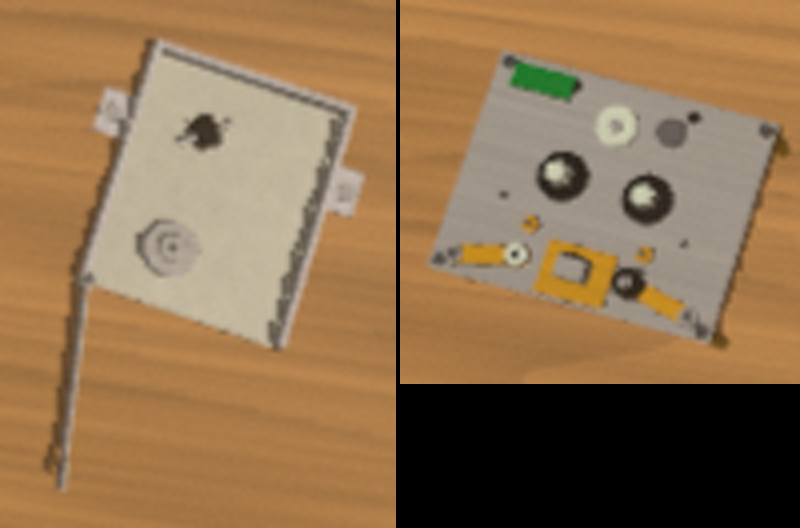

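The crop shows the loose roller at image (396.1,289.8), the pulley at (388.6,316.1), the hinge at (370,323.2) and the gate's free end at (364.1,370.7). The white empty socket is at (158.8,258.5) and the fitted black roller at (187,265.8). The look-alikes are the large white ring at (184,226) and the two reel spindles.

```bash
python3 - <<'E'
from h import *
m=vision.camera_model('top')
P={k:ray(m,*v) for k,v in dict(roller=(396.1,289.8,.011),pulley=(388.6,316.1,.018),hinge=(370,323.2,.024),end=(364.1,370.7,.027),mouthR=(413.6,338.6,.018),backL=(385.7,269.8,.018),backR=(430.2,284.5,.018),socket=(158.75,258.5,.0525),fitted=(187,265.75,.0645),flywheel=(307.5,227,.009),cas=(286,319,.012)).items()}
for k,v in P.items(): print(k,v)
d=lambda a,b:np.linalg.norm(P[a][:2]-P[b][:2]).round(4)
print(d('hinge','end'),d('hinge','mouthR'),d('hinge','backL'),d('backL','backR'),d('socket','fitted'))
h=P['hinge'][:2];g=P['end'][:2]-h;q=P['mouthR'][:2]-h
print('gate dir',np.degrees(np.arctan2(g[1],g[0])),'shut dir',np.degrees(np.arctan2(q[1],q[0])))
a=P['backL'][:2]-h;print('pocket x dir',np.degrees(np.arctan2(a[1],a[0])))
E
```

```text
roller [ 0.5801 -0.1983  0.011 ]
pulley [ 0.5274 -0.1889  0.018 ]
hinge [ 0.5089 -0.1549  0.024 ]
end [ 0.4212 -0.1544  0.027 ]
mouthR [ 0.4923 -0.2404  0.018 ]
backL [ 0.615  -0.1731  0.018 ]
backR [ 0.5987 -0.2614  0.018 ]
socket [0.5707 0.2556 0.0525]
fitted [0.5633 0.1968 0.0645]
flywheel [ 0.68   -0.0097  0.009 ]
cas [0.4947 0.0043 0.012 ]
0.0877 0.0871 0.1076 0.0898 0.0593
gate dir 179.67334573124984 shut dir -100.98739715373524
pocket x dir -9.733573871913698
```

```bash
python3 -m handwheel '[0,0,0,0,0,-4.3,255, 0,0,0,0,0,-4.3,255, -0.0167,-0.0295,0,0,0,0,255, -0.0167,-0.0295,0,0,0,0,255, -0.0167,-0.0295,0,0,0,0,255, -0.0167,-0.0295,0,0,0,0,255, -0.0167,-0.0295,0,0,0,0,255, -0.0167,-0.0295,0,0,0,0,255, -0.0167,-0.0295,0,0,0,0,255, -0.0167,-0.0295,0,0,0,0,255, -0.0167,-0.0295,0,0,0,0,255, -0.0167,-0.0295,0,0,0,0,255]'
python3 -m handwheel '[-0.0167,-0.0295,0,0,0,0,255, -0.0167,-0.0295,0,0,0,0,255, -0.0167,-0.0295,0,0,0,0,255, -0.0167,-0.0295,0,0,0,0,255, -0.0167,-0.0295,0,0,0,0,255, -0.0167,-0.0295,0,0,0,0,255, -0.0167,-0.0295,0,0,0,0,255, -0.0167,-0.0295,0,0,0,0,255, -0.0167,-0.0295,0,0,0,0,255, -0.0167,-0.0295,0,0,0,0,255, 0,0,0,0,0,0,255, 0,0,0,0,0,0,255]'
cat >> h.py <<'E'
from scipy.spatial.transform import Rotation as Ro
def tool(s): q=s['eef_rot']; return Ro.from_quat([q[1],q[2],q[3],q[0]]).as_matrix()
E
python3 - <<'E'
from h import *
m,im=grab('wrist','w1.png')
s=telemetry.read_state();R=tool(s);print(R.round(3),s['joints'].round(2) if hasattr(s['joints'],'round') else s['joints'])
E
```

```text
clock: 1.1
tcp_pos: [0.3126, 0.2711, 0.2331]
eef_rot: [-0.0, 0.087, 0.996, -0.0]
contact_force: [1.3, -0.2, 0.8]
grip_width: 0.014
grasp_force: 0.0
clock: 2.1
tcp_pos: [0.4258, -0.0481, 0.233]
eef_rot: [-0.0, 0.089, 0.996, 0.0]
contact_force: [0.1, -0.2, -0.1]
grip_width: 0.0003
grasp_force: 0.0
[[-0.984  0.176 -0.001]
 [ 0.176  0.984  0.   ]
 [ 0.001  0.    -1.   ]] [-0.11  0.04  2.03  0.    1.07 -1.51]
```

View pics/w1.png

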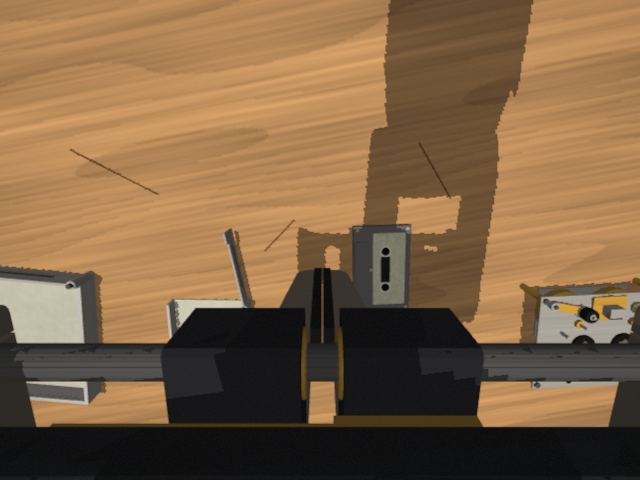

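The wrist view shows the gate's free end at (229,232), left of the cassette, with the pocket behind the finger. I'll cross-check the gate end and plan the push.

```bash
python3 - <<'E'
from h import *
m=vision.camera_model('wrist');print('end',ray(m,229,232,.027))
s=telemetry.read_state();R=tool(s)[:2,:2];p=np.array(s['tcp_pos'])
h=np.array([.509,-.155]);r=.060;c=p[:2]
for th,gap in((180,.02),(180,.002),(187,0),(194,0),(201,0),(208,0),(215,0),(222,0),(229,0),(236,0),(243,0),(250,0),(256,0),(260,0)):
    t=np.radians(th);u=np.array([np.cos(t),np.sin(t)]);n=np.array([-u[1],u[0]])
    a=np.abs(R.T@n);sp=a@[.010,.018]+.001+gap
    C=h+r*u-sp*n;print(th,C.round(4),'tool',(R.T@(C-c)).round(4));c=C
print('dz',p[2]-.031)
E
```

```text
end [ 0.4219 -0.1447  0.027 ]
180 [ 0.449  -0.1145] tool [-0.0351 -0.0623]
180 [ 0.449  -0.1325] tool [-0.0032 -0.0177]
187 [ 0.4469 -0.1413] tool [ 0.0005 -0.009 ]
194 [ 0.4456 -0.1486] tool [-0.     -0.0074]
201 [ 0.4453 -0.1564] tool [-0.001  -0.0077]
208 [ 0.446  -0.1643] tool [-0.0021 -0.0077]
215 [ 0.4479 -0.1724] tool [-0.0033 -0.0076]
222 [ 0.4511 -0.1803] tool [-0.0045 -0.0073]
229 [ 0.4554 -0.1879] tool [-0.0056 -0.0067]
236 [ 0.461 -0.195] tool [-0.0067 -0.006 ]
243 [ 0.4677 -0.2013] tool [-0.0077 -0.005 ]
250 [ 0.4754 -0.2066] tool [-0.0085 -0.0039]
256 [ 0.4827 -0.2103] tool [-0.0078 -0.0023]
260 [ 0.4877 -0.2122] tool [-0.0053 -0.001 ]
dz 0.20192180656516556
```

```bash
python3 -m handwheel '[-0.017,-0.027,0,0,0,0,255, -0.017,-0.0275,0,0,0,0,255, 0,0,0.0337,0,0,0,255, 0,0,0.0337,0,0,0,255, 0,0,0.0337,0,0,0,255, 0,0,0.0337,0,0,0,255, 0,0,0.0337,0,0,0,255, 0,0,0.0337,0,0,0,255, 0,0,0,0,0,0,255, 0,0,0,0,0,0,255]'
python3 -m handwheel '[-0.0015,-0.013,0,0,0,0,255, -0.0015,-0.013,0,0,0,0,255, 0,-0.009,0,0,0,0,255, 0,-0.0074,0,0,0,0,255, -0.001,-0.0077,0,0,0,0,255, -0.002,-0.0077,0,0,0,0,255, -0.0033,-0.0076,0,0,0,0,255, -0.0045,-0.0073,0,0,0,0,255, 0,0,0,0,0,0,255, 0,0,0,0,0,0,255]'
python3 - <<'E'
from h import *
grab('top','top2.png')
im=cv2.imread('pics/top2.png');cv2.imwrite('pics/c2.png',cv2.resize(im[240:400,310:470],None,fx=3.6,fy=3.6,interpolation=cv2.INTER_CUBIC))
E
```

```text
clock: 2.98
tcp_pos: [0.4482, -0.1048, 0.0303]
eef_rot: [-0.002, 0.086, 0.996, 0.0]
contact_force: [-0.8, 0.6, 0.1]
grip_width: 0.0004
grasp_force: 0.0
clock: 3.82
tcp_pos: [0.451, -0.1808, 0.031]
eef_rot: [0.0, 0.088, 0.996, -0.0]
contact_force: [-0.6, -0.2, 0.2]
grip_width: 0.0009
grasp_force: 0.0
```

View pics/c2.png

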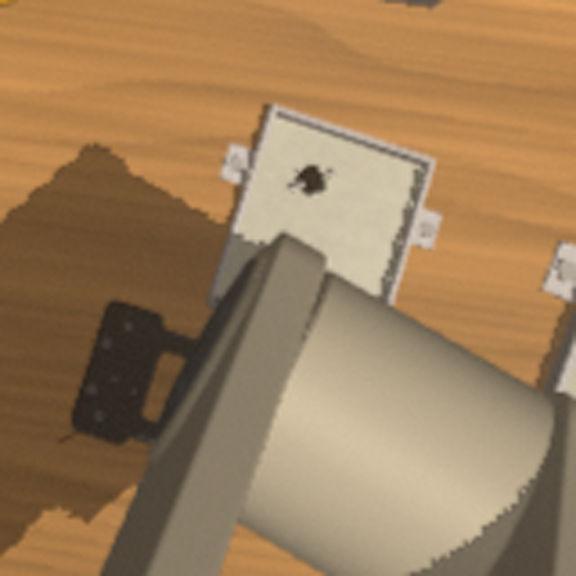

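The gate is hidden by the arm and the roller has not moved, so I'll continue the arc.

```bash
python3 -m handwheel '[-0.0056,-0.0067,0,0,0,0,255, -0.0067,-0.006,0,0,0,0,255, -0.0077,-0.005,0,0,0,0,255, -0.0085,-0.004,0,0,0,0,255, -0.006,-0.002,0,0,0,0,255, -0.003,-0.001,0,0,0,0,255, 0,0,0,0,0,0,255, 0,0,0,0,0,0,255]'
python3 -m handwheel '[-0.002,0,0,0,0,0,255, -0.001,0,0,0,0,0,255, 0,0,0,0,0,0,255, 0,0,0,0,0,0,255]'
```

```text
clock: 4.53
tcp_pos: [0.4835, -0.2112, 0.031]
eef_rot: [-0.0, 0.087, 0.996, -0.0]
contact_force: [-1.0, 0.4, 0.0]
grip_width: 0.0006
grasp_force: 0.0
clock: 4.87
tcp_pos: [0.4864, -0.2116, 0.0311]
eef_rot: [0.0, 0.087, 0.996, -0.0]
contact_force: [0.4, 0.8, 0.8]
grip_width: 0.0004
grasp_force: 0.0
```

```bash
for i in 1 2 3; do python3 -m handwheel '[-0.001,0,0,0,0,0,255, 0,0,0,0,0,0,255, 0,0,0,0,0,0,255]' | grep -E 'tcp|force:'; done
```

```text
tcp_pos: [0.4868, -0.2117, 0.031]
contact_force: [-3.1, -0.1, 2.2]
grasp_force: 1.4
tcp_pos: [0.487, -0.2117, 0.0309]
contact_force: [-5.8, 0.6, 3.6]
grasp_force: 3.0
tcp_pos: [0.4872, -0.2117, 0.0308]
contact_force: [-8.5, -0.8, 7.3]
grasp_force: 4.3
```

The force climbs against the stop at TCP x ≈ 0.487, so the gate is shut. I'll back off, rise and move above the roller, then look.

```bash
python3 -m handwheel '[0.01,0,0,0,0,0,255, 0.02,0,0,0,0,0,255, 0,0,-0.03,0,0,0,255, 0,0,-0.035,0,0,0,255, 0,0,-0.035,0,0,0,255, 0,0,-0.02,0,0,0,255, -0.03,0,0,0,0,0,255, -0.03,0,0,0,0,0,255, -0.03,0,0,0,0,0,255, -0.03,0,0,0,0,0,255, 0,0,0,0,0,0,255, 0,0,0,0,0,0,255]'
python3 - <<'E'
from h import *
m,im=grab('wrist','w2.png');np.savez('w2.npz',**{k:np.array(v) for k,v in m.items()})
s=telemetry.read_state();print(s['tcp_pos'],tool(s)[:2,:2].T@(np.array([.5801,-.1983])-np.array(s['tcp_pos'])[:2]))
E
```

```text
clock: 6.62
tcp_pos: [0.5789, -0.2279, 0.1507]
eef_rot: [0.0, 0.087, 0.996, -0.0]
contact_force: [-0.7, -0.1, 0.2]
grip_width: 0.0006
grasp_force: 0.0
[ 0.57749508 -0.22759377  0.15052543] [0.00251846 0.02930132]
```

View pics/w2.png

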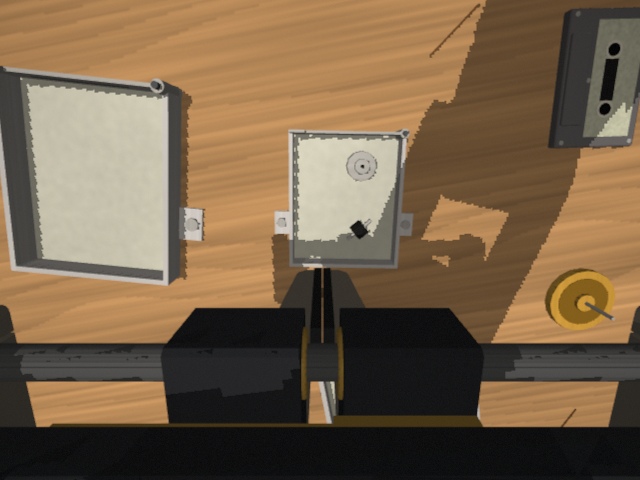

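The gate is shut, lying straight across the mouth from (291,131) to the hinge at (405,133). The roller is at (360,229) and the pulley at (362,166), both untouched.

```bash
python3 - <<'E'
from h import *
m=vision.camera_model('wrist');s=telemetry.read_state()
print(ray(m,360,229,.011),ray(m,362,166,.018),ray(m,405,133,.024),ray(m,291,131,.03),s['tcp_pos'])
E
```

```text
[ 0.5794 -0.1953  0.011 ] [ 0.5277 -0.1867  0.018 ] [ 0.5088 -0.1517  0.024 ] [ 0.4928 -0.2359  0.03  ] [ 0.57749508 -0.22759377  0.15052543]
```

```bash
python3 -m handwheel '[0.002,0.031,0,0,0,0,255, 0,0,0,0,0,0,255, 0,0,0.03,0,0,0,255, 0,0,0.03,0,0,0,255, 0,0,0.0345,0,0,0,255, 0,0,0,0,0,0,255, 0,0,0,0,0,0,255, 0,0,0,0,0,0,255, 0,0,0,0,0,0,255, 0,0,0,0,0,0,255, 0,0,0,0,0,0,255, 0,0,0,0,0,0,255]'
for i in 1 2; do python3 -m handwheel '[0,0,0,0,0,0,255, 0,0,0,0,0,0,255, 0,0,0,0,0,0,255, 0,0,0,0,0,0,255, 0,0,0,0,0,0,255, 0,0,0,0,0,0,255, 0,0,0,0,0,0,255, 0,0,0,0,0,0,255, 0,0,0,0,0,0,255, 0,0,0,0,0,0,255, 0,0,0,0,0,0,255, 0,0,0,0,0,0,255]'; done
```

```text
clock: 7.67
tcp_pos: [0.5819, -0.1972, 0.0577]
eef_rot: [0.001, 0.087, 0.996, -0.0]
contact_force: [0.5, -0.3, -1.0]
grip_width: 0.0003
grasp_force: 0.0
clock: 8.67
tcp_pos: [0.5814, -0.197, 0.0566]
eef_rot: [0.0, 0.087, 0.996, -0.0]
contact_force: [-0.1, 0.2, -0.5]
grip_width: 0.0004
grasp_force: 0.0
clock: 9.67
tcp_pos: [0.5814, -0.197, 0.0566]
eef_rot: [0.0, 0.087, 0.996, -0.0]
contact_force: [-0.2, 0.1, -0.3]
grip_width: -0.0
grasp_force: 0.0
```

```bash
python3 -m handwheel '[0,0,-0.034,0,0,0,255, 0,0,-0.034,0,0,0,255, 0,0,-0.034,0,0,0,255, 0,0,-0.034,0,0,0,255, 0.0064,0.0317,0,0,0,0,255, 0.0064,0.0317,0,0,0,0,255, 0.0064,0.0317,0,0,0,0,255, 0.0064,0.0317,0,0,0,0,255, 0.0064,0.0317,0,0,0,0,255, 0.0064,0.0317,0,0,0,0,255, 0.0064,0.0317,0,0,0,0,255]'
python3 -m handwheel '[0.0064,0.0317,0,0,0,0,255, 0.0064,0.0317,0,0,0,0,255, 0.0064,0.0317,0,0,0,0,255, 0.0064,0.0317,0,0,0,0,255, 0.0064,0.0317,0,0,0,0,255, 0.0064,0.0317,0,0,0,0,255, 0.0064,0.0317,0,0,0,0,255, 0,0,0,0,0,0,255, 0,0,0,0,0,0,255, 0,0,0,0,0,0,255]'
python3 - <<'E'
from h import *
grab('wrist','w3.png')
E
```

```text
clock: 10.58
tcp_pos: [0.5755, 0.0308, 0.1927]
eef_rot: [0.0, 0.087, 0.996, 0.0]
contact_force: [0.5, 0.1, 0.9]
grip_width: 0.0003
grasp_force: 0.0
clock: 11.42
tcp_pos: [0.57, 0.2552, 0.1924]
eef_rot: [-0.0, 0.087, 0.996, -0.0]
contact_force: [0.0, -0.9, -0.5]
grip_width: 0.0002
grasp_force: 0.0
```

View pics/w3.png

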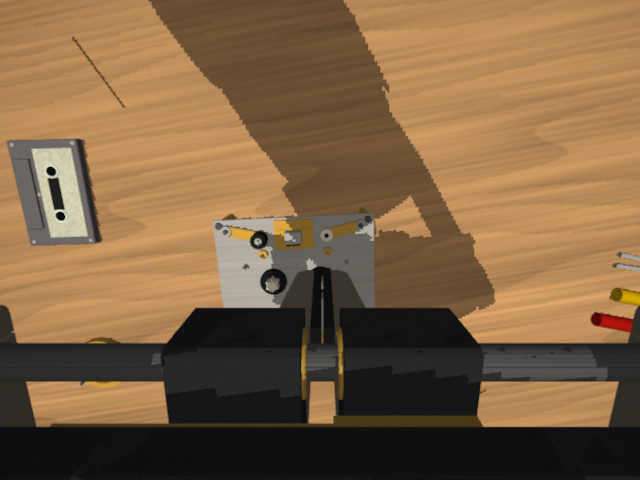

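The white socket is at (326,236), and the fitted black roller is at (259,240) on the other arm.

```bash
python3 - <<'E'
from h import *
m=vision.camera_model('wrist');s=telemetry.read_state()
S=ray(m,326,236,.0525);print(S,ray(m,259,239,.0645),s['tcp_pos'],tool(s)[:2,:2].T@(S-s['tcp_pos'])[:2])
E
```

```text
[0.5731 0.2576 0.0525] [0.5633 0.2035 0.0645] [0.57012572 0.2546849  0.19243909] [-0.00242151  0.00338828]
```

```bash
python3 -m handwheel '[-0.001,0.002,0.03,0,0,0,255, 0,0,0.03,0,0,0,255, 0,0,0.02,0,0,0,255, 0,0,0.0145,0,0,0,255, 0,0,0,0,0,0,255, 0,0,0,0,0,0,255, 0,0,0,0,0,0,255, 0,0,0,0,0,0,255, 0,0,0,0,0,0,255, 0,0,0,0,0,0,255, 0,0,0,0,0,0,255, 0,0,0,0,0,0,255]'
python3 -m handwheel '[0,0,0,0,0,0,255, 0,0,0,0,0,0,255, 0,0,0,0,0,0,255, 0,0,0,0,0,0,255, 0,0,0,0,0,0,255, 0,0,0,0,0,0,255, 0,0,0,0,0,0,255, 0,0,0,0,0,0,255, 0,0,0,0,0,0,255, 0,0,0,0,0,0,255, 0,0,0,0,0,0,255, 0,0,0,0,0,0,255]'
python3 - <<'E'
from h import *
print(job_done())
E
```

```text
clock: 12.47
tcp_pos: [0.5717, 0.2576, 0.0985]
eef_rot: [0.0, 0.087, 0.996, 0.0]
contact_force: [1.2, 0.2, 0.3]
grip_width: 0.0006
grasp_force: 0.0
clock: 13.47
tcp_pos: [0.5716, 0.2574, 0.0981]
eef_rot: [0.0, 0.087, 0.996, -0.0]
contact_force: [0.1, 0.7, 0.1]
grip_width: 0.0003
grasp_force: 0.0
the job is handed in; nothing more can be done
None
```

I pushed the gate shut, pointed down at the loose roller for over two seconds, and finished pointing down at the empty socket, about 27 mm (fingertips) above it; I saw no contact with the loose parts or the mechanism, and the job is handed in with no verdict returned.

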